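# Fetch the small bottle from the back of the packed bay and re-pack the row

## Task

Set the two big bottles from the bay aside on the steel tray, then take the small bottle from behind them and stand it in the round coaster. After that put the two big bottles back in the bay, the taller brown one at the low back end and the white one in front of it, and last push the wooden wedge, its upright face towards the bottles, all the way down into the gap left at the tall stop plate, so that the row is packed tight. Keep all bottles upright and leave the beaker where it stands.

Things in the scene. Friction and masses are not known exactly. Their poses are not given: they have to be found in the camera images.
- bay: fixed white bottle bay, one lane along its x. Origin: centre of underside. Floor top at z 6 mm; lane inside x +-91.5, y +-36 mm; walls 6 mm thick; heights from underside: side rails 34, low back wall (+x) 46, tall stop plate (-x) 66 mm. At start, from the plate: the two big bottles in either order (x about -55, +15), small bottle (+70). Both big ones pushed to the back leave a 51 mm gap.
- tray: fixed shallow steel spill tray, 230 mm (own x) by 140 mm (own y), rim 12 mm high and 4 mm thick, floor top 4 mm above its underside; room for both big bottles side by side along x. Origin: centre of its underside. It lies to the left or right of the bay.
- coaster: fixed white round coaster, 72 mm outside diameter, a 10 mm high rim, hollow 64 mm across inside, floor top 4 mm above its underside. Origin: centre of its underside. It lies on the other side of the bay from the tray.
- small_bottle: the smallest bottle: white, 37 mm diameter, 82 mm tall, shoulder ends at 67 mm, screw cap 27 mm diameter from 67 to 82 mm; 0.07 kg, closed, round. Origin: centre of its underside; z up.
- white_bottle: the stout white plastic bottle: 64 mm diameter, 165 mm tall, screw cap 48 mm diameter from 143 to 165 mm, narrower shoulder below it; 0.32 kg, closed, round. Origin: centre of its underside; z up.
- brown_bottle: the tallest bottle: brown, 68 mm diameter, 200 mm tall, screw cap 37 mm diameter from 180 to 200 mm on a sloping shoulder; 0.6 kg, closed, round. Origin: centre of its underside; z up.
- wedge: wooden wedge standing robot-side of the coaster. Origin: centre of its foot, x +-16.5, y +-30 mm; 72 mm high. +x face upright; -x face slopes out to x -32.5 at z 60. Stalk at x -10, y 0 with grip block 26 (x) x 36 mm (y), z 115 to 155: grip across y. Bay's +x is its +x when in; slope rides on the plate's top and packs the row; needs 5 to 20 N; home when its foot is on the bay floor. 0.16 kg.
- beaker: small clear glass beaker, loose bystander beside the coaster on the side away from the robot, 50 x 55 mm, 72 mm tall; not to be moved. Origin: centre of its underside.
There are look-alikes about, which are no part of the job. What is meant by the coaster is not orange, and is the larger of those in its own colour.

How it is judged:
On the way, in this order (a step that is already met when the one before it is completed fails the run):
1. both big bottles stand on the tray, let go (x of white_bottle in the frame of tray between -0.081 and 0.081 m and y of white_bottle in the frame of tray between -0.036 and 0.036 m and z of white_bottle in the frame of tray between -0.003 and 0.01 m and linear speed of each of white_bottle, brown_bottle below 0.02 m/s and angular speed of each of white_bottle, brown_bottle below 0.2 rad/s and angle between each of white_bottle, brown_bottle's own z axis and vertical below 0.2 rad and x of brown_bottle in the frame of tray between -0.081 and 0.081 m and y of brown_bottle in the frame of tray between -0.036 and 0.036 m and z of brown_bottle in the frame of tray between -0.003 and 0.01 m and contact force between each of white_bottle, brown_bottle and the fingers below 0.1 N), for 0.2 s.
2. the small bottle stands in the coaster, let go (horizontal distance between small_bottle and coaster below 0.0155 m and z of small_bottle in the frame of coaster below 0.008 m and linear speed of small_bottle below 0.02 m/s and angular speed of small_bottle below 0.2 rad/s and angle between small_bottle's own z axis and vertical below 0.2 rad and contact force between small_bottle and the fingers below 0.1 N), for 0.2 s.
3. both big bottles stand in the bay again, the brown one at the back, let go, with the wedge not yet in (x of brown_bottle in the frame of bay between 0.03 and 0.062 m and y of brown_bottle in the frame of bay between -0.012 and 0.012 m and z of brown_bottle in the frame of bay between 0.002 and 0.011 m and linear speed of each of brown_bottle, white_bottle below 0.02 m/s and angular speed of each of brown_bottle, white_bottle below 0.2 rad/s and angle between each of brown_bottle, white_bottle's own z axis and vertical below 0.2 rad and x of white_bottle in the frame of bay between -0.05 and 0 m and y of white_bottle in the frame of bay between -0.012 and 0.012 m and z of white_bottle in the frame of bay between 0.002 and 0.011 m and contact force between each of white_bottle, brown_bottle and the fingers below 0.1 N and (z of wedge in the frame of bay above 0.068 m or horizontal distance between wedge and bay above 0.11 m)), for 0.2 s.
At the end, for the whole second after the job is handed in: Small bottle upright in the coaster (15 mm); brown bottle in the bay against the back wall, white one in front of it (each within about 10 mm of the tight position); wedge upright between it and the stop plate, foot within 5 mm of the bay floor; all upright, released, at rest (horizontal distance between small_bottle and coaster below 0.0155 m and z of small_bottle in the frame of coaster below 0.008 m and linear speed of each of small_bottle, brown_bottle, white_bottle, wedge below 0.02 m/s and angular speed of each of small_bottle, brown_bottle, white_bottle, wedge below 0.2 rad/s and angle between each of small_bottle, brown_bottle, white_bottle, wedge's own z axis and vertical below 0.2 rad and x of brown_bottle in the frame of bay between 0.048 and 0.062 m and y of brown_bottle in the frame of bay between -0.012 and 0.012 m and z of brown_bottle in the frame of bay between 0.002 and 0.011 m and x of white_bottle in the frame of bay between -0.02 and 0.001 m and y of white_bottle in the frame of bay between -0.012 and 0.012 m and z of white_bottle in the frame of bay between 0.002 and 0.011 m and x of wedge in the frame of bay between -0.085 and -0.045 m and y of wedge in the frame of bay between -0.012 and 0.012 m and z of wedge in the frame of bay between 0.002 and 0.011 m); the robot touches nothing.
It fails at once if a bottle is tipped over by more than 30 degrees (angle between any of small_bottle, white_bottle, brown_bottle's own z axis and vertical above 0.52 rad).
It fails at once if the beaker is moved by more than 20 mm (distance of beaker from where it was at the start of the episode above 0.02 m).
It also fails if it takes over 112 s, if anything falls off the work surface, if the arm or the gripper's body presses on something with over 40 N, if the wrist force passes 120 N, or if a joint passes its speed limit or range.

## Robot

A 7-joint arm with a two-finger parallel gripper is mounted at the origin on a cart in front of the work surface, level with it; the furniture and walls round the work are solid. World frame = base frame: x ahead of the robot, y to its left, z up, the work surface at z = 0. Lengths are in m, angles in rad, forces in N, time in s.
With the tool pointing down it reaches from about 0.425 to 0.8 m from the base axis. Payload 8.3 kg.
Tool frame: the origin (TCP) lies between the finger pads; the fingertips stand 22 mm ahead of it and the grasp point (between the pads) lies 3 mm ahead of it; z points along the fingers, y is the line along which they close (so a half turn about z gives the same grasp; the last joint's range is limited). The gripper opens to 85 mm and grips with 20 to 120 N. Pads are 22 mm wide; open, the fingers measure 114 mm over their backs; the gripper's body (76 mm by 85 mm) begins 54 mm behind the grasp point. The pads swing forward as they close: fully open they stand 13 mm farther back than shut.
Start: joints at [1.277, 0.383, 0.016, 1.37, -0.006, 1.388, -0.046], TCP at [0.143, -0.608, 0.253] pointing down, gripper open.
Joint ranges: [-2.95, 2.95], [-0.25, 2.06], [-1.52, 1.56], [0.18, 2.33], [-1.44, 4.58], [0.02, 2.06], [-3.01, 3.01]. Speed limits (rad/s): [2.39, 2.39, 3.01, 3.01, 3.14, 3.14, 3.14].

## Interface

Orientations are given as a unit quaternion [w, x, y, z].
In Python, from workcell import movep, move_linear, goto_joints, grip, wait, solve_ik, get_image, get_calibration, PlanningError, sign_off, read_time, read_joint_positions, read_qvel, read_effort, read_tcp_pos, read_tcp_rot, read_contact_force, read_torque, read_finger_gap, read_gripper_force gives the robot as it stands. Calls block until the motion is done:
- movep(position, orientation): joint-space move of the TCP to a pose.
- move_linear(position, attitude=None, vel=0.15, contact_N=None): straight line of the TCP; attitude=None keeps the orientation; vel is the mean speed in m/s. With contact_N (N) it stops when the force on the tool has changed by that much, and returns True; else False.
- goto_joints(angles): joint-space move.
- grip(opening, effort=None): finger opening in m; effort is the grip in N (None keeps the last); returns when the fingers have stopped.
- wait(seconds).
- solve_ik(position, orientation): joint angles nearest the present ones, or None.
- get_image(name): name is "scene" or "top" or "wrist"; returns the picture (400x640x3 uint8, red, green, blue); there is no depth.
- get_calibration(name): a dict with "K" (3x3 intrinsics, pixels), "world_to_cam" (4x4, takes a point from world to camera coordinates). Camera axes: x right, y down, z forward; pixel columns grow to the right and rows downward; lengths in m; the calibration is good to about 2 mm. A picture is of the moment at which its call begins: read the wrist's pose just before it. get_calibration takes no time and is no camera call; for the wrist camera it gives the pose at the moment of the call.
A pose or a line that the arm cannot do raises PlanningError and nothing moves.
- sign_off(): hands the job in; it is judged then, once.
Readings, each from a call of its own:
- read_time(): time.
- read_joint_positions(): joint angles.
- read_qvel(): joint speeds.
- read_effort(): joint torques, N m.
- read_tcp_pos(): TCP position.
- read_tcp_rot(): TCP orientation.
- read_contact_force(): force on the tool from outside, world axes, zero at the start.
- read_torque(): the same for the moment, N m.
- read_finger_gap(): finger opening in m.
- read_gripper_force(): force on a finger pad.
Only numpy, scipy, OpenCV 4.12 (cv2) and the standard library are available. Lean on these libraries where they do the work, as an engineer would, in place of code of your own. Each camera call takes 0.05 s, during which the arm holds its last target. There are 200 camera calls.

## Working session

There is one attempt and no reset: what is moved stays moved. The work goes in short steps, each a Python script; the robot and the scene stay as the last script left them, time stands still between calls to the robot, and variables do not carry over. Pictures are saved under pics/ and viewed, at most 14 in all, crops included, and the job is handed in when it is done.

```bash
mkdir -p pics && python3 - <<'E'
from workcell import *
import cv2
print(read_time(), read_tcp_rot())
for n in ("scene","top"):
    cv2.imwrite(f"pics/{n}0.png", get_image(n)[:,:,::-1]); c=get_calibration(n); print(n,c["K"].round(1).tolist(),c["world_to_cam"].round(4).tolist())
E
```

```text
0.0 [-9.61726584e-04  9.93343126e-01  1.15188949e-01 -1.21638243e-04]
scene [[456.8, 0.0, 315.2], [0.0, 456.8, 197.9], [0.0, 0.0, 1.0]] [[-0.8202, -0.5721, -0.0006, 0.436], [-0.2375, 0.3414, -0.9094, 0.1934], [0.5205, -0.7457, -0.4159, 0.8857], [0.0, 0.0, 0.0, 1.0]]
top [[427.3, 0.0, 311.4], [0.0, 427.3, 200.8], [0.0, 0.0, 1.0]] [[-0.0209, -0.9994, -0.0289, -0.0097], [-0.9903, 0.0247, -0.1369, 0.5504], [0.1375, 0.0258, -0.9902, 0.9998], [0.0, 0.0, 0.0, 1.0]]
```

View pics/scene0.png

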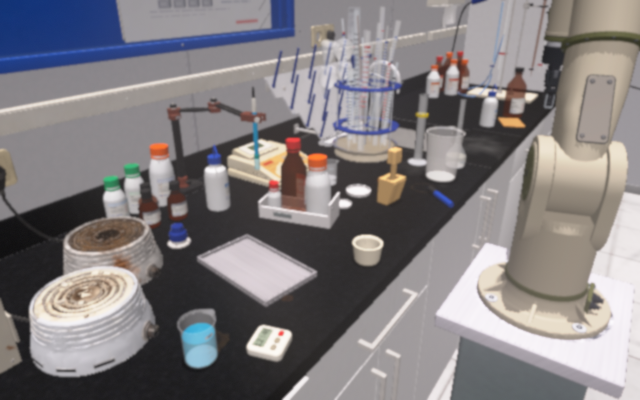

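View pics/top0.png

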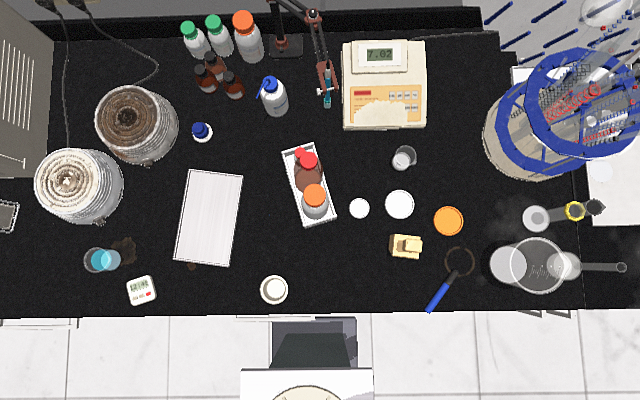

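The scene view shows the bay holding the white (orange cap) and brown bottles with the small one behind. In the top view, the tray is at (209,217), the bay at (309,185), the coaster at (400,204), which is the larger white one, the wedge at (405,246) and the beaker at (403,158). I'll zoom in on that area.

```bash
python3 - <<'E'
import cv2
a=cv2.imread("pics/top0.png")[135:275,165:435]; cv2.imwrite("pics/topc.png",cv2.resize(a,None,fx=2.96,fy=2.96,interpolation=cv2.INTER_CUBIC))
a=cv2.imread("pics/scene0.png")[130:310,190:410]; cv2.imwrite("pics/scc.png",cv2.resize(a,None,fx=3.3,fy=3.3,interpolation=cv2.INTER_CUBIC))
E
```

```text
(no output)
```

View pics/topc.png

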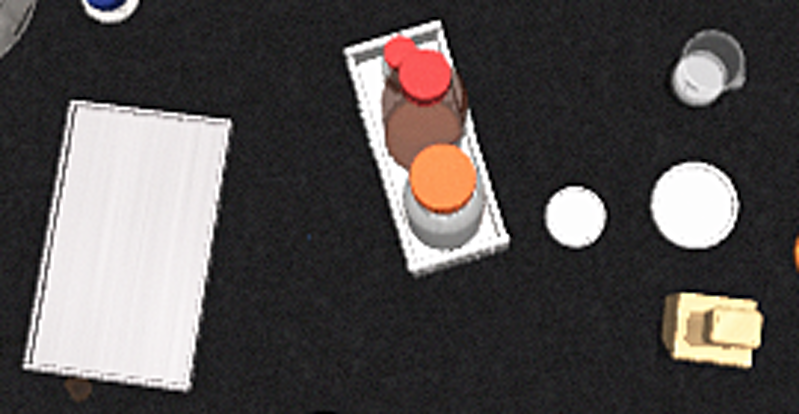

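View pics/scc.png

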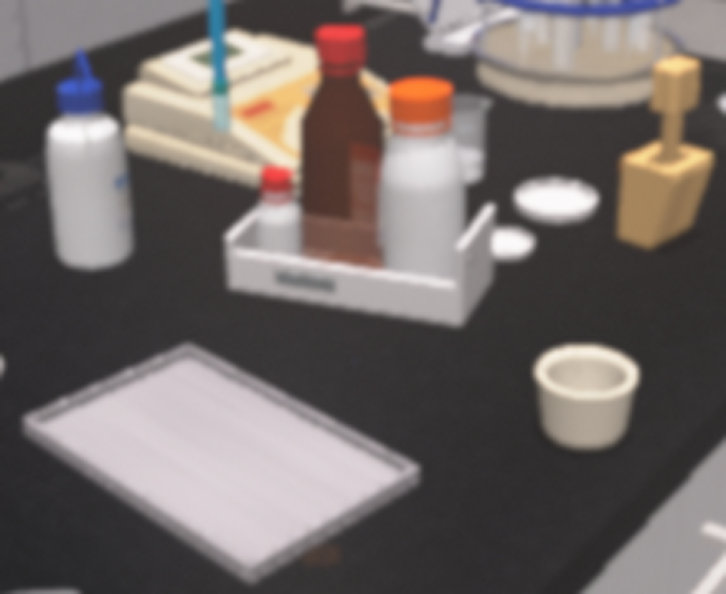

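```bash
cat > h.py <<'E'
import numpy as np, cv2
from workcell import *
CAL={n:get_calibration(n) for n in ("top","scene")}
def P(c): return c["K"]@c["world_to_cam"][:3]
def onz(c,uv,z):
    p=P(c); H=np.c_[p[:,0],p[:,1],p[:,2]*z+p[:,3]]; q=np.linalg.solve(H,[*uv,1]); return q[:2]/q[2]
def tri(c1,u1,c2,u2):
    X=cv2.triangulatePoints(P(c1),P(c2),np.array(u1,float),np.array(u2,float))[:,0]; return X[:3]/X[3]
def proj(c,X):
    q=P(c)@np.append(X,1); return q[:2]/q[2]
E
python3 - <<'E'
from h import *
T=lambda u,v:((u+.5)/2.96+164.5,(v+.5)/2.96+134.5); S=lambda u,v:((u+.5)/3.3+189.5,(v+.5)/3.3+129.5)
ct,cs=CAL["top"],CAL["scene"]
f=lambda x:np.round(x*1000,1)
for n,a,b in [("white",(443,172),(421,88)),("brown",(425,73),(340,33)),("small",(400,50),(277,173)),("coaster",(694,205),(557,198)),
 ("wedgetop",(735,327),(676,66)),("trayFL",(24,367),(190,348)),]:
    if n!="trayFL": print(n,f(tri(ct,T(*a),cs,S(*b))))
print("tray",[f(onz(ct,T(*p),.012)) for p in [(70,100),(232,120),(189,389),(24,367)]],"scene",[f(onz(cs,S(*p),.012)) for p in [(24,424),(189,344),(419,469),(252,573)]])
print("bay back z46",[f(onz(ct,T(*p),.046)) for p in [(345,50),(438,21)]])
print("plate z66",[f(onz(ct,T(*p),.066)) for p in [(411,268),(509,240)]])
print("scene bay: backleft z34/46,frontleft base, plate top",f(onz(cs,S(228,240),.046)),f(onz(cs,S(230,288),0)),f(onz(cs,S(463,325),0)),f(onz(cs,S(493,207),.066)))
print("coaster z10",f(onz(ct,T(694,205),.01)),"beaker",f(onz(ct,T(700,78),.0)),"wedge base left",f(onz(ct,T(664,362),0)))
print("tcp",read_tcp_pos(), "wristcal",get_calibration("wrist"))
E
```

```text
white [548.5 -32.6 169.7]
brown [614.2 -21.6 203.3]
small [661.9   1.8  85.6]
coaster [ 541.9 -238.6    8. ]
wedgetop [ 435.7 -237.3  152. ]
tray [array([644.2, 288.8]), array([623. , 149.3]), array([397.2, 184.8]), array([418.2, 323.2])] scene [array([639.8, 294.7]), array([624.4, 152.2]), array([396. , 189.2]), array([414. , 328.8])]
bay back z46 [array([672.6,  48.9]), array([695.1, -28.7])]
plate z66 [array([488.8,  -3.4]), array([509.3, -81.5])]
scene bay: backleft z34/46,frontleft base, plate top [669.4  55.8] [675.5  50.1] [489.4  -4. ] [510.2 -77.2]
coaster z10 [ 540.7 -238.7] beaker [ 651.4 -251. ] wedge base left [ 411.1 -209.3]
tcp [ 0.14290642 -0.60799308  0.2523588 ] wristcal {'K': array([[351.47427719,   0.        , 329.02327589],
       [  0.        , 351.47427719, 198.11241349],
       [  0.        ,   0.        ,   1.        ]]), 'world_to_cam': array([[ 0.22905757, -0.97341149, -0.00164248, -0.62452139],
       [-0.92399248, -0.21795876,  0.3142163 , -0.04169194],
       [-0.30621975, -0.07045598, -0.94935   ,  0.38040325],
       [ 0.        ,  0.        ,  0.        ,  1.        ]])}
```

Top and scene views agree on the tray, the coaster and the bay's outline (yaw about 16°). The brown cap's position is less certain, so I'm taking two wrist looks at the caps and the bay.

```bash
cat >> h.py <<'E'
def Q(deg): a=np.radians(deg)/2; return [0,np.cos(a),np.sin(a),0]
def snap(name,out=None):
    c=get_calibration(name); im=get_image(name)
    if out: cv2.imwrite(f"pics/{out}.png",im[:,:,::-1])
    return c,im
E
python3 - <<'E'
from h import *
import pickle
D=[]
for i,p in enumerate([(.50,-.04,.40),(.60,-.01,.40)]):
    movep(p,Q(16)); wait(.3); c,im=snap("wrist",f"w{i}"); D.append(c)
    hsv=cv2.cvtColor(im,cv2.COLOR_RGB2HSV)
    for nm,lo,hi in (("red",175,4),("or",6,18)):
        h=hsv[:,:,0]; m=((h>=lo)|(h<=hi)) if lo>hi else ((h>=lo)&(h<=hi))
        m=(m&(hsv[:,:,1]>170)&(hsv[:,:,2]>120)).astype(np.uint8)
        n,_,st,ce=cv2.connectedComponentsWithStats(m)
        print(i,nm,[(ce[k].round(1).tolist(),st[k].tolist()) for k in range(1,n) if st[k,4]>60])
pickle.dump(D,open("w.pkl","wb")); print(read_time())
a=np.vstack([cv2.imread(f"pics/w{i}.png") for i in (0,1)]); cv2.imwrite("pics/w01.png",cv2.resize(a,None,fx=.75,fy=.75,interpolation=cv2.INTER_AREA))
E
```

```text
0 red []
0 or [([321.6, 126.9], [312, 110, 25, 31, 256]), ([527.3, 196.9], [503, 175, 50, 45, 1771])]
1 red []
1 or [([330.4, 216.0], [315, 195, 34, 42, 1065]), ([515.9, 257.2], [493, 237, 47, 42, 1517])]
3.7417
```

View pics/w01.png

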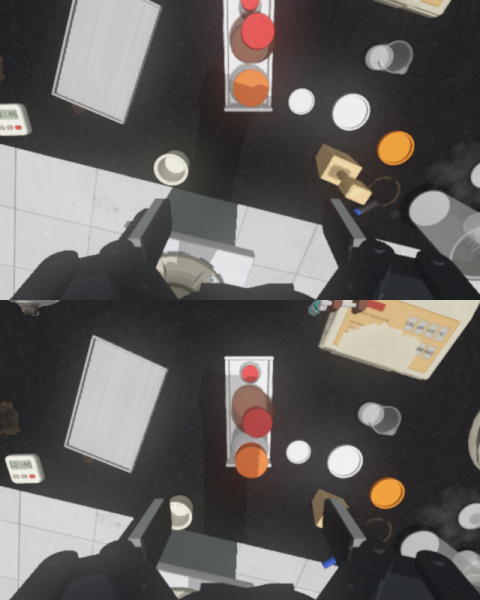

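```bash
python3 - <<'E'
from h import *
import pickle
D=pickle.load(open("w.pkl","rb"))
for i in (0,1):
    im=cv2.imread(f"pics/w{i}.png"); c=im[0:180 if i==0 else 260,280:400].copy() if i==0 else im[60:260,280:400].copy()
    cv2.imwrite(f"pics/z{i}.png",cv2.resize(c,None,fx=3,fy=3,interpolation=cv2.INTER_CUBIC)); print(c.shape)
a=[cv2.imread(f"pics/z{i}.png") for i in (0,1)]; H=max(x.shape[0] for x in a)
cv2.imwrite("pics/z.png",np.hstack([cv2.copyMakeBorder(x,0,H-x.shape[0],0,5,0) for x in a]))
E
```

```text
(180, 120, 3)
(200, 120, 3)
```

View pics/z.png

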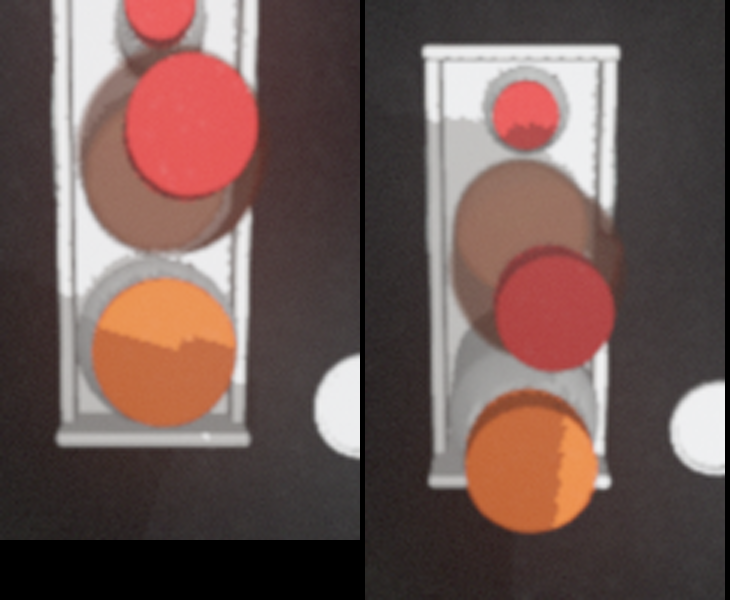

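```bash
python3 - <<'E'
from h import *
import pickle
c0,c1=pickle.load(open("w.pkl","rb"))
A=lambda u,v:(280+(u-1)/3,(v-1)/3); B=lambda u,v:(280+(u-366)/3,60+(v-1)/3)
f=lambda x:np.round(np.array(x)*1000,1)
ct=CAL["top"];T=lambda u,v:((u+.5)/2.96+164.5,(v+.5)/2.96+134.5)
caps={"brown":tri(c0,A(192,125),c1,B(555,308)),"white":tri(c0,A(164,352),c1,B(531,461)),"small":tri(ct,T(400,50),c1,B(525,116))}
bl,br=[onz(c1,B(*p),.046) for p in ((422,46),(620,46))]
pl,pr=[onz(c1,B(*p),.066) for p in ((429,487),(611,487))]
pl0,pr0=[onz(c0,A(*p),.066) for p in ((56,445),(250,445))]
print("bay",f([bl,br,pl,pr,pl0,pr0]))
b=(bl+br)/2;p=(pl+pr+pl0+pr0)/4;d=b-p;print("yaw",np.degrees(np.arctan2(d[1],d[0])),"len",np.linalg.norm(d),"ctr",f((b+p)/2))
yaw=np.arctan2(d[1],d[0]);R=np.array([[np.cos(yaw),np.sin(yaw)],[-np.sin(yaw),np.cos(yaw)]])
for k,v in caps.items(): print(k,f(v),"bay",f(R@(v[:2]-(b+p)/2)))
print("base brown, v1 outline centre z6", f(onz(c1,B(521,222),.006)))
print("rails y: v1 inner L/R at floor", [f(R@(onz(c1,B(*q),.034)-(b+p)/2)) for q in ((441,200),(602,200))])
# wedge block in views
E
```

```text
bay [[674.3  50.3]
 [697.5 -30.8]
 [487.5  -2.7]
 [510.7 -84.2]
 [487.4  -2.7]
 [510.6 -83.6]]
yaw 15.850372802224948 len 0.1942447141316477 ctr [592.5 -16.8]
brown [611.5 -21.5 198.4] bay [17.  -9.7]
white [546.2 -33.2 159. ] bay [-49.   -3.1]
small [660.4   1.1  88.3] bay [70.2 -1.3]
base brown, v1 outline centre z6 [609.2 -12.8]
rails y: v1 inner L/R at floor [array([30.9, 36.1]), array([ 31. , -37.4])]
```

```bash
cat >> h.py <<'E'
YAW=15.85; BC=np.array([.5925,-.0168]); _c,_s=np.cos(np.radians(YAW)),np.sin(np.radians(YAW)); RB=np.array([[_c,-_s],[_s,_c]])
def bay(x,y): return BC+RB@np.array([x,y])
def inbay(p): return RB.T@(np.array(p)[:2]-BC)
def go(xy,z,vel=.25,**k): return move_linear([*xy,z],Q(YAW),vel=vel,**k)
def pick(xy,zt,zapp,effort,lift):
    z0=read_tcp_pos()[2]
    if abs(z0-zapp)>.005: go(read_tcp_pos()[:2],max(z0,zapp))
    go(xy,zapp,.3); go(xy,zt,.15); grip(0.0,effort)
    print("gap",read_finger_gap(),"F",read_contact_force().round(1),"tcp",inbay(read_tcp_pos()).round(4),read_tcp_pos()[2].round(4))
    go(xy,zt+lift,.15); wait(.2); print("after lift gap",read_finger_gap(),"F",read_contact_force().round(1),"t",read_time())
def place(xy,ztrav,zt,op=.08,retreat=None,n=5):
    go(xy,ztrav,.3); go(xy,zt+.012,.2); wait(.3); r=go(xy,zt-.004,.03,contact_N=n)
    print("contact",r,"z",read_tcp_pos()[2].round(4),"want",zt,"F",read_contact_force().round(1))
    grip(op); wait(.2); go(xy,retreat or ztrav,.2); print("t",read_time())
TC=np.array([.5196,.2389]); ta=np.radians(-8.9); TX=np.array([np.cos(ta),np.sin(ta)])
E
python3 - <<'E'
from h import *
import pickle
c0,c1=pickle.load(open("w.pkl","rb"))
A=lambda u,v:(280+(u-1)/3,(v-1)/3); B=lambda u,v:(280+(u-366)/3,60+(v-1)/3)
for n,z,a,b in (("white",.171,(164,352),(531,461)),("brown",.206,(192,125),(555,308))): print(n,inbay(onz(c0,A(*a),z)).round(4),inbay(onz(c1,B(*b),z)).round(4))
w=(inbay(onz(c0,A(164,352),.171))+inbay(onz(c1,B(531,461),.171)))/2
grip(.085)
pick(bay(w[0],-.001),.163,.26,50,.08)
c,im=snap("wrist","w2"); 
place(TC-.05*TX,.243,.161,retreat=.30)
snap("wrist","w3")
E
```

```text
white [-0.0479 -0.0027] [-0.0444 -0.0031]
brown [ 0.0163 -0.0094] [ 0.0187 -0.0093]
gap 0.04709671390275575 F [-0.9 -1.1  6.1] tcp [-0.0455 -0.0011] 0.1641
after lift gap 0.046996728143627674 F [-0.5 -0.9 -1.7] t 6.9833
contact True z 0.1621 want 0.161 F [-1.1 -1.2  5. ]
t 10.825
```

```bash
python3 -c "
import cv2,numpy as np
a=np.vstack([cv2.imread(f'pics/w{i}.png') for i in (2,3)]); cv2.imwrite('pics/w23.png',cv2.resize(a,None,fx=.75,fy=.75,interpolation=cv2.INTER_AREA))"
```

```text
(no output)
```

View pics/w23.png

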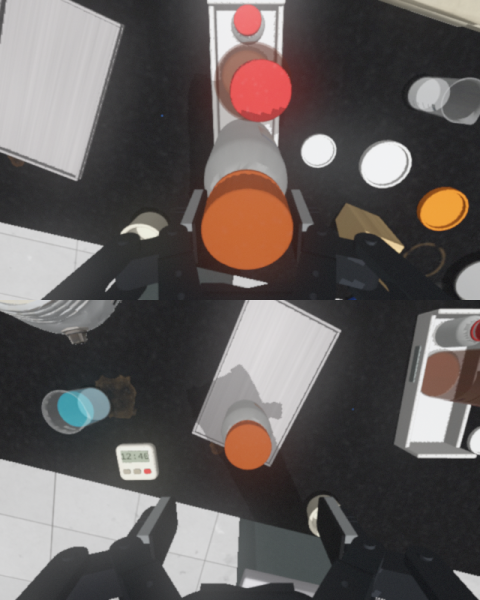

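White stands near the middle of the tray's near half (cap at (247,445) in the lower frame). Brown is next, gripped at the lane centre so the grip straightens its lean.

```bash
python3 - <<'E'
from h import *
pick(bay(.0175,-.002),.203,.30,80,.08)
place(TC+.05*TX,.283,.201,retreat=.30)
c,im=snap("wrist","w4")
# small bottle
go(bay(.04,-.002),.30,.35); wait(.2); snap("wrist","w5")
E
python3 -c "
import cv2,numpy as np
a=np.vstack([cv2.imread(f'pics/w{i}.png') for i in (4,5)]); cv2.imwrite('pics/w45.png',cv2.resize(a,None,fx=.75,fy=.75,interpolation=cv2.INTER_AREA))"
```

```text
gap 0.03512803595518338 F [-0.  -0.8  6.1] tcp [ 0.0181 -0.0022] 0.2042
after lift gap 0.03521626994374239 F [ 0.1 -0.4 -5.8] t 14.175
contact True z 0.2022 want 0.201 F [ 0.1 -0.4  5. ]
t 17.725
```

View pics/w45.png

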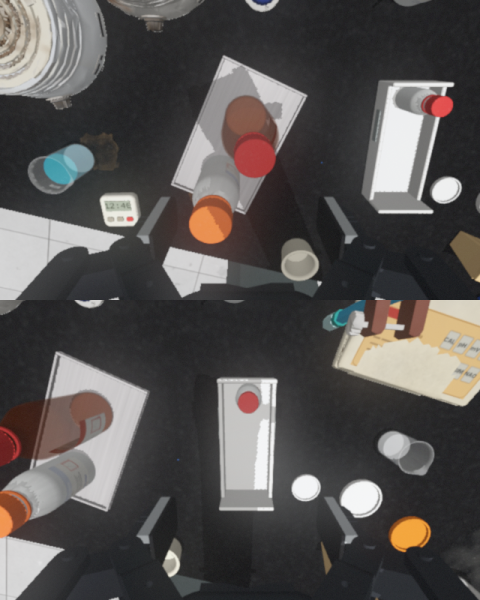

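```bash
python3 - <<'E'
from h import *
c=get_calibration("wrist")
s=inbay(onz(c,(330.5,136),.088)); print("small in bay",s.round(4))
s[0]=(s[0]+.070)/2
pick(bay(s[0],s[1]),.084,.16,40,.07)
CO=np.array([.5413,-.2386])
place(CO,.154,.082,op=.07,retreat=.25)
go(CO-[.06,0],.33,.3); wait(.2); c,_=snap("wrist","w6")
print([proj(c,[*CO,z]).round(1) for z in (.004,.086)], proj(c,[.4357,-.2373,.155]).round(1), read_time())
E
```

```text
small in bay [ 0.0718 -0.0019]
gap 0.02572012523237287 F [-0.4 -0.5  5.4] tcp [ 0.0713 -0.0018] 0.0847
after lift gap 0.025829598539770238 F [ 0.8 -0.2 -0.4] t 21.7667
contact True z 0.0827 want 0.082 F [-1.2 -0.6  5.2]
t 25.6667
[array([343.1, 100.5]), array([346.1, 104.8])] [314.3 225.2] 26.4
```

View pics/w6.png

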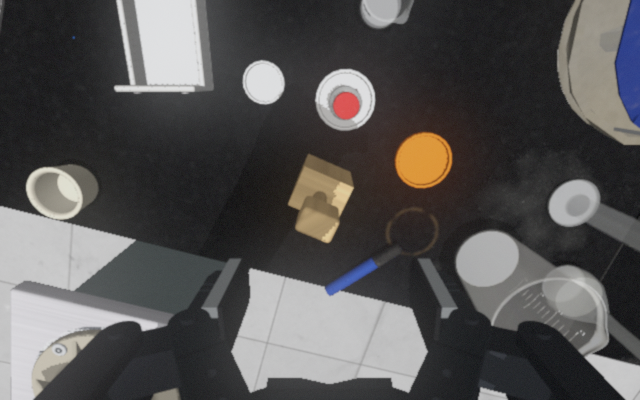

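The small bottle stands in the coaster (cap at (346,104)). The wedge block is at about (319,222), its slope towards the robot. Next I'm returning brown to the bay.

```bash
cat >> h.py <<'E'
def insert(x,y,ztrav,zt):
    go(bay(x,y),ztrav,.3); go(bay(x,y),zt+.045,.2); wait(.5)
    for dy in (0,.0015,-.0015,.003,-.003):
        go(bay(x,y+dy),zt+.045,.05); wait(.2)
        r=go(bay(x,y+dy),zt-.004,.05,contact_N=6); z=read_tcp_pos()[2]; f=read_contact_force()
        print("dy",dy,"contact",r,"z",z.round(4),"want",zt,"F world",f.round(1),"F bay",(RB.T@f[:2]).round(1))
        if z<zt+.006: return True
    return False
E
python3 - <<'E'
from h import *
pick(TC+.05*TX,.202,.33,80,.09)
if insert(.054,-.001,.29,.204):
    grip(.07); wait(.3); go(bay(.054,-.001),.33,.2); snap("wrist","w7"); print(read_time())
E
```

```text
gap 0.03468009133158459 F [-0.7 -1.9  6.2] tcp [0.0457 0.245 ] 0.2033
after lift gap 0.03484530332183483 F [-0.5  0.2 -5.9] t 30.5
dy 0 contact True z 0.2053 want 0.204 F world [-0.7 -1.6  5.9] F bay [-1.1 -1.3]
35.15
```

```bash
python3 - <<'E'
from h import *
pick(TC-.05*TX,.162,.30,50,.10)
ok=insert(-.0155,-.001,.262,.164)
print(ok)
if ok:
    grip(.07); wait(.3); go(bay(-.0155,-.001),.33,.2)
    go(bay(-.05,-.06),.36,.3); wait(.2); c,_=snap("wrist","w8"); print(read_time())
    snap("top","t8"); snap("scene","s8")
a=cv2.resize(cv2.imread("pics/w8.png"),None,fx=.75,fy=.75,interpolation=cv2.INTER_AREA)
b=cv2.imread("pics/w6.png")[140:260,270:370]; b=cv2.resize(b,(250,300),interpolation=cv2.INTER_CUBIC)
cv2.imwrite("pics/m8.png",np.hstack([a,b]))
E
```

```text
gap 0.04748222377606872 F [-0.4  0.4  6.4] tcp [-0.045   0.2871] 0.1632
after lift gap 0.04688457964476893 F [-0.2 -0.  -2.8] t 38.975
dy 0 contact True z 0.1653 want 0.164 F world [-0.3 -0.5  7. ] F bay [-0.4 -0.4]
True
44.5583
```

View pics/m8.png

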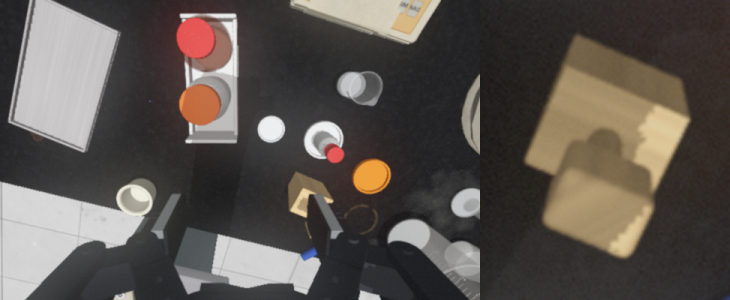

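Both bottles stand in the bay, brown (195,38) behind white (200,104). The wedge's upright face looks towards +x. I'm working out its pose from the corners in the earlier wrist view.

```bash
python3 - <<'E'
from h import *
from scipy.spatial.transform import Rotation as Ro
def M(p,q): m=np.eye(4); m[:3,:3]=Ro.from_quat([q[1],q[2],q[3],q[0]]).as_matrix(); m[:3,3]=p; return m
c=get_calibration("wrist"); E=c["world_to_cam"]@M(read_tcp_pos(),read_tcp_rot())
d={"K":c["K"],"world_to_cam":E@np.linalg.inv(M([.4813,-.2386,.33],Q(YAW)))}
print("check",proj(d,[.5413,-.2386,.086]).round(1))
W=lambda u,v:(270+(u-480)/2.5,140+v/2.5)
f=lambda x:np.round(x*1000,1)
def edge(a,b,z):
    p,q=onz(d,W(*a),z),onz(d,W(*b),z); v=q-p; print(f(p),f(q),"len",f(np.linalg.norm(v)),"normal yaw",np.degrees(np.arctan2(v[1],v[0]))+90, "mid",f((p+q)/2))
edge((568,65),(688,120),.072); edge((575,35),(690,95),0); edge((560,168),(653,203),.155); edge((543,215),(628,258),.155); edge((568,65),(525,160),.072)
print("block ctr",f(np.mean([onz(d,W(*p),.155) for p in ((560,168),(653,203),(628,258),(543,215))],0)))
E
```

```text
check [345.  105.3]
[ 466.5 -215.8] [ 456.8 -274.1] len 59.1 normal yaw -9.461788227315822 mid [ 461.7 -245. ]
[ 465.4 -215.1] [ 451. -282.] len 68.4 normal yaw -12.186612994630863 mid [ 458.2 -248.5]
[ 449.4 -222.8] [ 445.6 -258.7] len 36.0 normal yaw -6.118215025022735 mid [ 447.5 -240.8]
[ 430.1 -221.4] [ 422.  -255.9] len 35.4 normal yaw -13.225761430389667 mid [ 426.1 -238.7]
[ 466.5 -215.8] [ 418.2 -208.2] len 48.9 normal yaw 260.977288073002 mid [ 442.4 -212. ]
block ctr [ 436.8 -239.7]
```

```bash
python3 - <<'E'
from h import *
G=np.array([.4363,-.2395]); a=np.radians(-9.5)
p=read_tcp_pos(); move_linear([*G,.30],Q(-9.5),vel=.3); grip(.07)
move_linear([*G,.140],Q(-9.5),vel=.15); grip(0,60)
print("gap",read_finger_gap(),read_contact_force().round(1)); z0=read_tcp_pos()[2]
move_linear([*G,.27],Q(-9.5),vel=.15); wait(.2); print(z0,read_finger_gap(),read_contact_force().round(1),read_time())
go(bay(-.077,-.0005),.27,.25); wait(.3); snap("wrist","w9"); snap("scene","s9"); snap("top","t9")
a=cv2.imread("pics/s9.png")[130:240,240:360]; b=cv2.imread("pics/w9.png")
print(a.shape); cv2.imwrite("pics/m9.png",np.hstack([cv2.resize(a,(436,400),interpolation=cv2.INTER_CUBIC),b[:,200:560]]))
E
```

```text
gap 0.03548160451482567 [-0.5  1.1  5.6]
0.1407211788417993 0.03573012350180195 [-0.5 -0.2 -1.2] 48.5417
(110, 120, 3)
```

View pics/m9.png

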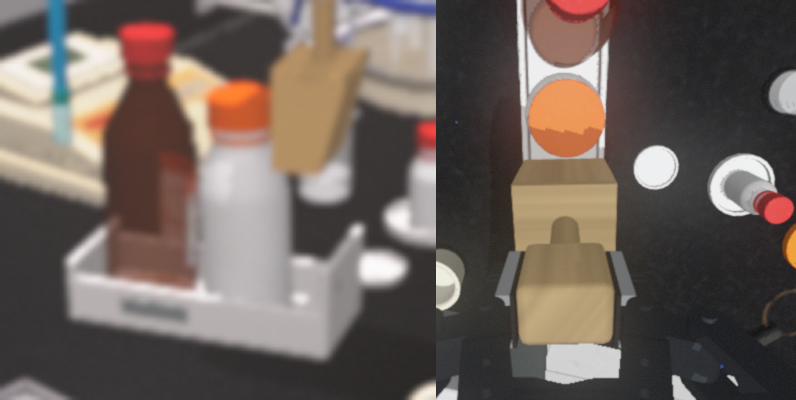

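```bash
python3 - <<'E'
from h import *
c=get_calibration("wrist"); t=read_tcp_pos(); z=t[2]-.1407
e=inbay(onz(c,(329,197),z+.072)); g=inbay(onz(c,(329,160),z)); w=inbay(onz(c,(331,117),.171)); print("foot z",z,"top front edge",e.round(4),"foot front edge",g.round(4),"tcp",inbay(t).round(4),"white cap",w.round(4), "brown cap?")
E
```

```text
foot z 0.12935733104761726 top front edge [-0.0591 -0.0012] foot front edge [-0.0532 -0.0012] tcp [-0.0772 -0.0008] white cap [-0.0175 -0.0024] brown cap?
```

```bash
python3 - <<'E'
from h import *
def st(n,r): f=read_contact_force(); t=read_tcp_pos(); print(n,r,"bay",inbay(t).round(4),"foot z",(t[2]-.1407).round(4),"F",(RB.T@f[:2]).round(1),f[2].round(1),"gap",read_finger_gap().__round__(4))
r=go(bay(-.077,-.0005),.182,.08,contact_N=8); st("down",r)
if not r:
    r=go(bay(-.067,-.0005),.144,.03,contact_N=30); st("slant",r)
    snap("scene","s10"); print(read_time())
E
```

```text
down False bay [-0.0768 -0.0004] foot z 0.0415 F [-0.1 -0.3] -2.7 gap 0.0353
slant True bay [-0.0667 -0.0003] foot z 0.0063 F [-1.1 -0.2] 5.3 gap 0.0352
52.4667
```

```bash
python3 - <<'E'
from h import *
grip(.07); wait(.3)
b=bay(-.067,-.0005); go(b,.22,.15); grip(0,40)
# press top of block: tips 22 mm ahead of TCP; block top at .161 -> TCP .183
r=go(b,.176,.03,contact_N=18); print("press",r,"block top z",read_tcp_pos()[2]-.022,read_contact_force().round(1))
go(b,.30,.2); go(bay(-.10,-.03),.36,.3); wait(.3)
c,_=snap("wrist","w11"); snap("scene","s11"); print(read_time())
a=cv2.imread("pics/s11.png")[120:240,240:400]; a=cv2.resize(a,(533,400),interpolation=cv2.INTER_CUBIC)
cv2.imwrite("pics/m11.png",np.hstack([a,cv2.imread("pics/w11.png")[0:400,230:490]]))
print([proj(c,[*bay(x,0),z]).round(1) for x,z in ((.0575,.206),(-.0085,.171),(-.067,.161))])
E
```

```text
press True block top z 0.16166850856496168 [-2.3 -0.2  8. ]
57.15
[array([285.3, -40.5]), array([293.4,  66.7]), array([296.4, 136.3])]
```

View pics/m11.png

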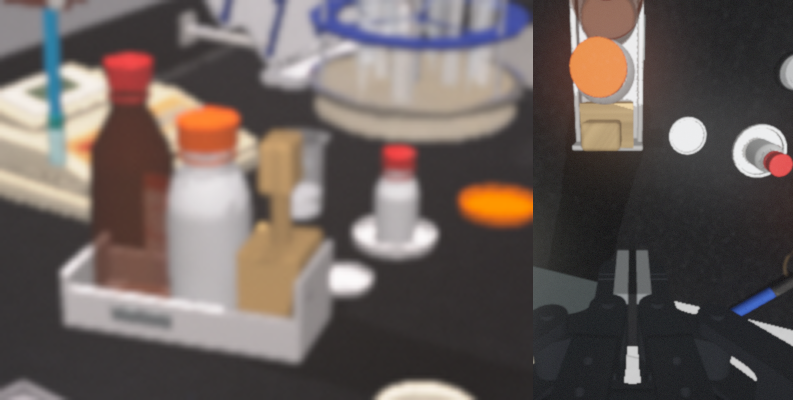

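The row is packed: white's cap at (296,67) matches its tight position, and the block top at 161.7 mm means the wedge foot is on the floor. The small bottle stands in the coaster.

```bash
python3 -c "
from workcell import *
print(sign_off())"
```

```text
the job is handed in; nothing more can be done
None
```

I completed the task and handed it in at about 57 s of the 112 s allowed. The small bottle is in the coaster, brown and white are back in the bay, and the wedge is down on the bay floor; sign-off returned no verdict, so those positions rest on my own last images and readings.

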